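# Slide a tall bottle into the labelling nest and start the cycle

### The arm

A 7-joint arm with a two-finger parallel gripper is mounted at the origin on the work surface. World frame = base frame: x ahead of the robot, y to its left, z up, the work surface at z = 0. Lengths are in mm, angles in rad, forces in N, time in s.
With the tool pointing down it reaches from about 350 to 900 mm from the base axis. Payload 19.9 kg.
Tool frame: the origin (TCP) lies midway between the tips of the shut fingers; the grasp point (between the pads) lies 19 mm behind it; x points along the fingers, y is the direction in which the jaws open and shut, and the axes are right-handed (so a half turn about x gives the same grasp; the last joint's range is limited). The gripper opens to 94 mm and grips with 3 to 60 N. Pads are 16 mm wide; open, the fingers measure 119 mm over their backs; the gripper's body (75 mm by 177 mm) begins 78 mm behind the grasp point.
Start: joints at [1.264, 0.417, -0.01, 1.614, 0.005, 1.111, -0.053], TCP at [164.17, -603.031, 205.425] pointing down, gripper open.
Joint ranges: [-2.81, 2.81], [-0.39, 2.02], [-1.27, 1.25], [0.06, 2.57], [-1.19, 4.33], [0.19, 2], [-2.82, 2.82]. Speed limits (rad/s): [1.89, 1.89, 2.39, 2.39, 3.01, 3.01, 3.01].

### API

Orientations are given as a unit quaternion [x, y, z, w].
In Python, from workcell import observe, read_camera, camera_model, close_job gives the robot as it stands.
- The arm moves only by the shell command python3 -m inch 'ROWS' [OPENING] [FORCE]. ROWS is JSON, a list of rows, each a list of 6 numbers: the shift along the tool's x, y, z in mm, then the turn, a rotation vector about the tool's x, y, z in degrees. In form: [[dx, dy, dz, wx, wy, wz], ...]. A call has 1 to 5 rows; each row shifts and turns the commanded pose from where the row before left it, along the tool's axes as they then stand; what a row does not reach is not made up. A row lasts 1/12 s, in which the tool goes at most 41.7 mm and 7.16 degrees, less where a joint would pass 70% of its speed; a pose out of reach is approached as far as the arm can. A call with a gripper value outside its range is refused whole. OPENING is the opening, from 0 (shut) to 1 (fully open), set as the call begins (- or left out, the last holds). The fingers move at their own pace and stop on an object; FORCE is the grip in N (left out, the last holds). Time passes only in rows, so rows that do not move let the fingers close. It gives the time, the measured TCP pose, the force and the opening at its end, in the units of the state.
- observe(): the state, without advancing time (a new reading comes with each control period).
- read_camera(name): name is "scene" or "top" or "wrist"; returns (picture, depth): 420x560x3 uint8, blue, green, red; 420x560 float32, mm along the optical axis (not along the pixel's ray), 0 where there is no reading.
- camera_model(name): a dict with "camera_matrix" (3x3 intrinsics, pixels), "rvec" (rotation vector, rad) and "tvec" (3), from world to camera coordinates, as OpenCV has them. Camera axes: x right, y down, z forward; pixel columns grow to the right and rows downward; lengths in mm; the calibration is good to about 2 mm. A picture is of the moment at which its call begins: read the wrist's pose just before it. camera_model takes no time and is no camera call; for the wrist camera it gives the pose at the moment of the call.
- close_job(): hands the job in, once; it reports no verdict.
The state is a dict: "time_s": time; "joint_pos": joint angles; "dq": joint speeds; "joint_efforts": joint torques, N m; "tcp_pos": TCP position; "ee_rot": TCP orientation; "force": force on the tool from outside, world axes, zero at the start; "moment": the same for the moment, N m; "gripper_width": opening from 0.0 (shut) to 1.0 (fully open).
Only numpy, scipy, OpenCV 4.12 (cv2) and the standard library are available. Lean on these libraries where they do the work, as an engineer would, in place of code of your own. Each camera call takes 0.05 s, during which the arm holds its last target.

### The job

Slide the tall amber bottle along the bench into the white V-shaped nest in front of the label head until it is seated against both jaws, always standing upright and never lifted: it is narrow and tips over if it is pushed high. Then, with the bottle seated, press the start button on the grey box fully down, let it go and move clear. Leave the other things on the bench where they are.

Things in the scene. Friction and masses are not known exactly. Their poses are not given: they have to be found in the camera images.
- bottle: Slim round amber bottle, black screw cap, loose, upright on the bench: 52 mm diameter, straight sides up to 138 mm, 190 mm tall overall, about 0.3 kg (varies). Origin at the centre of its underside, z up its axis. It starts to tip when pushed more than about 35 mm above the bench. A gripper held straight down may strike its upper part before the tips reach its foot: tilt the tool back
- nest_seat (a point): Point on the bench where the centre of the bottle's underside lies when the bottle touches both jaws of the nest: a fixed V of two white upright jaws at 90 degrees, 40 mm high, in front of the label head. The point's -y axis points into the V along its middle line, z up; the mouth, 74 mm wide, opens towards +y (roughly the robot's left). The V's inner corner is 37 mm along -y. The bare bench runs flat into the V
- label_head (a point): Centre of the face of the black label head (56 x 70 mm, upright, 63 to 133 mm above the bench), fixed 75 mm from the seat on its -y side, beyond the V. Behind it stands the fixed print engine, 0.34 m long in y, 0.45 m high, reaching 0.2 m towards the robot from the seat. Keep the arm clear of them
- start (a joint): The start button's travel in m: 0 up, 0.006 fully down; it springs back. Fully down takes about 5 N
- start_top (a point): Centre of the top of the black round start button (30 mm diameter) on the grey box (90 x 120 x 40 mm) that is fixed to the bench; about 63 mm above the bench, pressed straight down
- ribbon_roll: Bystander: slim black printer-ribbon roll on a cardboard core, standing upright, 36 mm diameter, 110 mm tall; origin at the centre of its underside
- label_roll: Bystander: white roll of labels lying flat, 100 mm diameter, 56 mm high; origin at the centre of its underside
- driver: Bystander: screwdriver lying on the bench on the far side of the bottle's way, 150 mm long; origin under its middle
Not all that is in view belongs to the job. What is shaped like the part that bears start but pink or purple is not meant.

How it is judged (in metres and radians):
On the way, in this order (a step that is already met when the one before it is completed fails the run):
1. the bottle stands seated in the nest (horizontal distance between bottle and nest_seat below 0.006 m and angle between bottle's own z axis and vertical below 0.05 rad and linear speed of bottle below 0.02 m/s), for 0.2 s.
2. the start button is pressed down with the bottle seated (value of joint start above 0.005 m and horizontal distance between bottle and nest_seat below 0.006 m).
At the end, for the whole second after the job is handed in: The bottle stands upright on the bench at rest, within 6 mm of its seat in the nest, and the start button has been pressed (at least 5 mm) and has sprung back up (horizontal distance between bottle and nest_seat below 0.006 m and angle between bottle's own z axis and vertical below 0.05 rad and height (world z) of bottle below 0.003 m and linear speed of bottle below 0.01 m/s and value of joint start below 0.001 m); the robot touches nothing.
It fails at once if the bottle is tipped by more than about 15 degrees (angle between bottle's own z axis and vertical above 0.26 rad).
It fails at once if the bottle is lifted off the bench (height (world z) of bottle above 0.012 m).
It fails at once if the start button is pressed while the bottle is not seated (value of joint start above 0.003 m and horizontal distance between bottle and nest_seat above 0.006 m).
It fails at once if the ribbon roll, the label roll or the screwdriver is moved by more than 20 mm (distance of any of ribbon_roll, label_roll, driver from where it was at the start of the episode above 0.02 m).
It also fails if it takes over 67 s, if anything falls off the work surface, if the arm or the gripper's body presses on something with over 40 N, if the wrist force passes 120 N, or if a joint passes its speed limit or range.

## Working session

There is one attempt and no reset: what is moved stays moved. The work goes in short steps, Python scripts to look and compute and a shell command to move; the robot and the scene stay as the last step left them, time stands still between calls to the robot, and variables do not carry over. Pictures are saved under pics/ and viewed, and the job is handed in when it is done.

```bash
ls; mkdir -p pics; python3 - <<'E'
from workcell import *
import cv2
print(observe())
for n in ("scene","top"):
    p,d=read_camera(n); cv2.imwrite(f"pics/{n}0.png",p)
    import numpy as np; np.savez(f"{n}0.npz",p=p,d=d)
    m=camera_model(n); print(n,m)
E
```

```text
pics
{'time_s': 0.0, 'joint_pos': array([ 1.26349796,  0.41795237, -0.01028673,  1.61420573,  0.0046768 ,
        1.11072799, -0.05300327]), 'dq': array([ 0.00113267, -0.00254576, -0.0007712 , -0.00087575, -0.00032526,
        0.00110024,  0.00061931]), 'joint_efforts': array([ 1.32838118e-04, -8.51245308e+01,  6.38298690e-01, -4.25987291e+01,
       -4.89471678e-02,  1.87476579e-02,  1.27656713e-04]), 'tcp_pos': array([ 164.05170522, -602.66550947,  204.8255942 ]), 'ee_rot': array([-0.70078489, -0.09413074,  0.70095959, -0.0932502 ]), 'force': array([0.09878099, 0.40862162, 0.8755077 ]), 'moment': array([0.01472633, 0.01277851, 0.0213777 ]), 'gripper_width': 0.9997492669752244}
scene {'camera_matrix': array([[506.07019396,   0.        , 277.25905935],
       [  0.        , 506.07019396, 199.82871178],
       [  0.        ,   0.        ,   1.        ]]), 'rvec': array([ 1.99462782,  1.39184851, -0.60171222]), 'tvec': array([-320.46732814, -224.53061031, 1688.39968351])}
top {'camera_matrix': array([[430.41390461,   0.        , 282.16166146],
       [  0.        , 430.41390461, 210.81768688],
       [  0.        ,   0.        ,   1.        ]]), 'rvec': array([ 2.13348237, -2.15957058,  0.11103227]), 'tvec': array([ 163.33213425,  506.97584707, 1075.46666887])}
```

View pics/scene0.png

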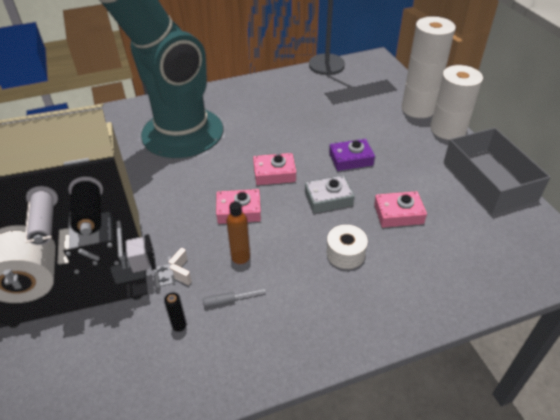

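View pics/top0.png

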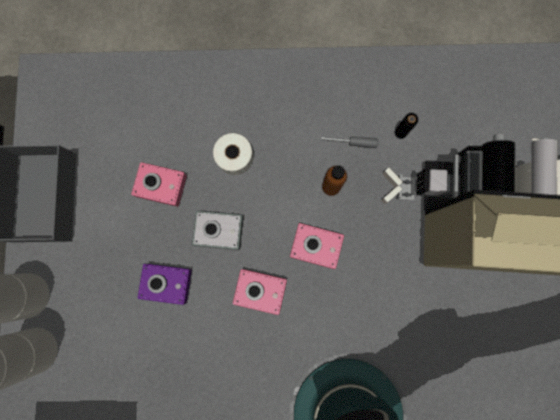

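```bash
cat > h.py <<'E'
import numpy as np, cv2
from workcell import *
def load(n): z=np.load(n+"0.npz"); return z['p'],z['d']
def deproj(m,d,us,vs):
    K=m['camera_matrix'];R=cv2.Rodrigues(m['rvec'])[0];t=np.ravel(m['tvec'])
    z=d[vs,us].astype(float)
    c=np.stack([(us-K[0,2])/K[0,0]*z,(vs-K[1,2])/K[1,1]*z,z],-1)
    return (c-t)@R
def cloud(m,d):
    v,u=np.mgrid[:d.shape[0],:d.shape[1]]
    return deproj(m,d,u.ravel(),v.ravel()).reshape(d.shape+(3,))
def proj(m,P):
    return cv2.projectPoints(np.asarray(P,float).reshape(-1,3),m['rvec'],m['tvec'],m['camera_matrix'],None)[0][:,0]
E
python3 - <<'E'
from h import *
for n,box in (("top",(180,90,460,290)),("scene",(140,130,420,340))):
    p,d=load(n); x0,y0,x1,y1=box
    cv2.imwrite(f"pics/{n}_crop.png",cv2.resize(p[y0:y1,x0:x1],None,fx=2.8,fy=2.8,interpolation=cv2.INTER_CUBIC))
p,d=load("top"); C=cloud(camera_model("top"),d)
for nm,(u,v) in dict(bottlecap=(338,171),bench=(300,200),nest1=(393,173),nest2=(392,195),vtx=(401,184),ribbon=(410,119),label=(222,142),start=(211,229),box=(230,240),headtop=(437,180),enginetop=(470,230),engtop2=(500,160),driver=(350,141),roll1=(495,165),roll2=(543,165)).items():
    print(nm,C[v,u].round(0))
E
```

```text
bottlecap [577.  28. 188.]
bench [542. 110.  -1.]
nest1 [ 603. -130.   37.]
nest2 [ 546. -125.   37.]
vtx [ 574. -150.   35.]
ribbon [ 722. -160.  108.]
label [688. 310.  55.]
start [462. 336.  62.]
box [435. 291.  38.]
headtop [ 565. -210.  129.]
enginetop [ 432. -200.  322.]
engtop2 [ 570. -276.  301.]
driver [694. -24.  24.]
roll1 [ 560. -266.  300.]
roll2 [ 560. -363.  293.]
```

View pics/top_crop.png

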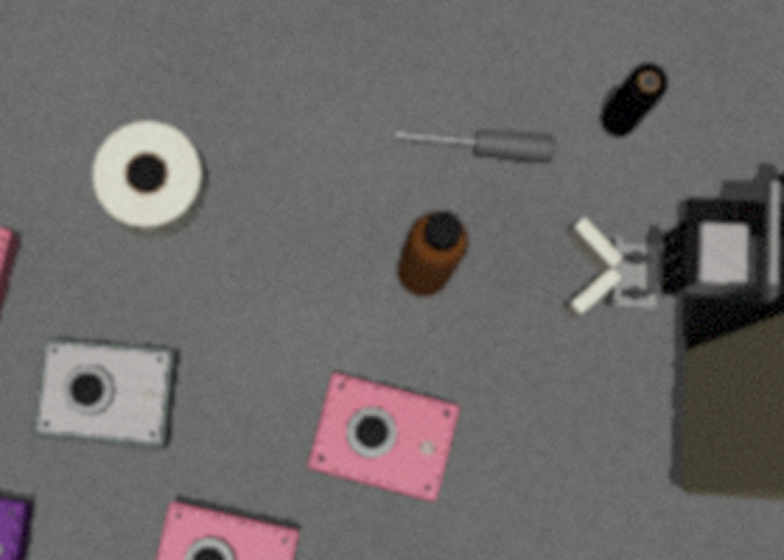

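View pics/scene_crop.png

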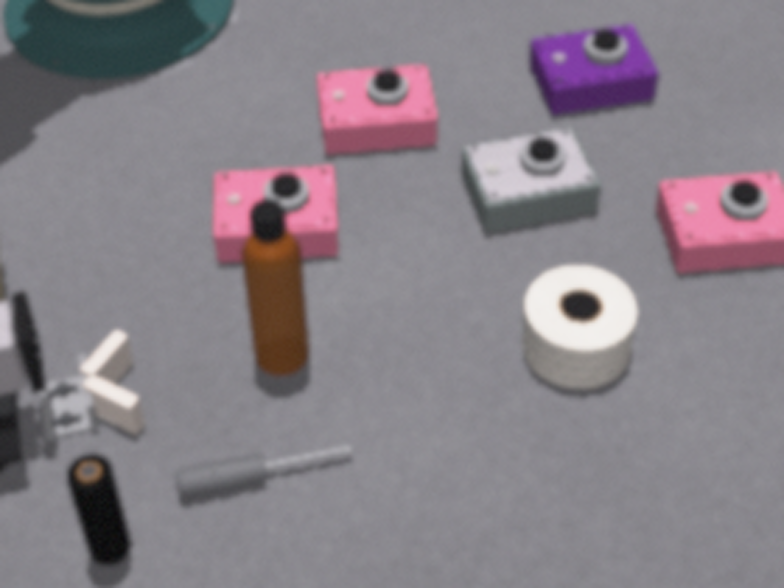

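```bash
python3 - <<'E'
from h import *
from scipy.optimize import least_squares
M={n:camera_model(n) for n in("top","scene")}
# bottle circle fit
for n in M:
    p,d=load(n);C=cloud(M[n],d)
    near=(np.hypot(C[...,0]-570,C[...,1]-28)<70)
    s=near&(C[...,2]>15)&(C[...,2]<125)&(d>0)
    P=C[s]; cam=-cv2.Rodrigues(M[n]['rvec'])[0].T@np.ravel(M[n]['tvec'])
    r=least_squares(lambda q:np.hypot(P[:,0]-q[0],P[:,1]-q[1])-26,[575,28],loss='soft_l1',f_scale=2)
    cap=near&(C[...,2]>180)
    print(n,len(P),'bottle',r.x,'cap',C[cap].mean(0),cap.sum(), 'bench z',np.median(C[200:220,290:310,2]) if n=='top' else '')
    # jaws
    hsv=p.min(-1)
    s=(C[...,0]>500)&(C[...,0]<640)&(C[...,1]>-175)&(C[...,1]<-100)&(hsv>120)
    print(' white',s.sum(),C[s].min(0).round(),C[s].max(0).round())
    v,u=np.nonzero(s); 
    if n=='top':
        for a,b,c,dd in sorted(zip(v,u,C[s].round(0).tolist(),hsv[s])): print(a,b,c,dd)
    # box of start: black button
    s=(abs(C[...,0]-455)<70)&(abs(C[...,1]-325)<70)&(C[...,2]>55)&(p.max(-1)<60)
    print(' btn',s.sum(),C[s].mean(0))
    s=(abs(C[...,0]-655)<150)&(abs(C[...,1]+20)<110)&(C[...,2]>8)&(C[...,2]<40)&(C[...,0]>650)
    print(' driver',s.sum(),C[s].min(0),C[s].max(0))
    s=(np.hypot(C[...,0]-715,C[...,1]+160)<50)&(C[...,2]>20)
    print(' ribbon',C[s].min(0),C[s].max(0))
E
```

```text
top 167 bottle [578.62414618  26.53554931] cap [577.27634858  27.3629675  188.50382188] 140 bench z -0.7443040389478878
 white 380 [ 530. -175.   -3.] [ 628. -104.   46.]
167 388 [628.0, -127.0, -1.0] 126
167 389 [619.0, -121.0, 36.0] 128
168 387 [625.0, -124.0, -1.0] 147
168 388 [616.0, -118.0, 38.0] 168
168 389 [616.0, -120.0, 37.0] 161
168 390 [616.0, -122.0, 40.0] 135
169 386 [613.0, -112.0, 40.0] 141
169 387 [613.0, -114.0, 41.0] 181
169 388 [613.0, -117.0, 40.0] 195
169 389 [614.0, -120.0, 38.0] 188
169 390 [613.0, -122.0, 39.0] 165
169 391 [614.0, -126.0, 35.0] 130
170 385 [611.0, -109.0, 39.0] 125
170 386 [610.0, -112.0, 41.0] 175
170 387 [610.0, -114.0, 43.0] 199
170 388 [610.0, -117.0, 41.0] 200
170 389 [611.0, -121.0, 36.0] 193
170 390 [611.0, -123.0, 37.0] 186
170 391 [611.0, -125.0, 39.0] 161
170 392 [619.0, -136.0, 2.0] 129
171 385 [609.0, -110.0, 35.0] 129
171 386 [609.0, -113.0, 34.0] 174
171 387 [608.0, -115.0, 39.0] 195
171 388 [607.0, -116.0, 43.0] 202
171 389 [607.0, -119.0, 42.0] 197
171 390 [607.0, -122.0, 42.0] 195
171 391 [608.0, -125.0, 40.0] 184
171 392 [608
[... 11834 characters left out ...]
201 387 [530.0, -111.0, 41.0] 156
201 388 [530.0, -114.0, 38.0] 147
 btn 84 [463.09703103 336.24111038  62.19341818]
 driver 332 [678.90689768 -98.36584841   8.72577319] [709.19376271  48.99598926  28.12120934]
 ribbon [ 703.81365881 -181.16386293   20.15534379] [ 741.71147815 -145.41507746  112.55595394]
scene 596 bottle [577.39409523  31.67446297] cap [582.47500132  30.5449425  189.11605715] 127 bench z 
 white 1071 [ 500. -175.   -6.] [ 640. -100.   47.]
 btn 36 [470.64875407 337.4392229   64.29390286]
 driver 418 [684.25557449 -94.5574545    8.44106581] [711.62382848  54.57454429  31.1597202 ]
 ribbon [ 706.20889479 -177.15652454   20.58109881] [ 744.60257413 -141.6904039   116.27754453]
```

```bash
cat >> h.py <<'E'
from scipy.spatial.transform import Rotation as R
def axes(): 
    s=observe(); return np.array(s['tcp_pos']),R.from_quat(s['ee_rot']),s
def tilt(th,yaw=0,flip=False):
    # tool x = down tilted: points towards -y; tool y along world x
    t=np.radians(th); x=np.array([0,-np.sin(t),-np.cos(t)]); y=np.array([1.,0,0])*(-1 if flip else 1)
    M=np.stack([x,y,np.cross(x,y)],1)
    return R.from_euler('z',yaw,degrees=True)*R.from_matrix(M)
def plan(pos=None,rot=None):
    p,r,s=axes()
    print('t',round(s['time_s'],2),'tcp',p.round(1),'F',np.round(s['force'],1),'w',round(s['gripper_width'],3),'q',np.round(s['joint_pos'],2))
    print(' axes x,y,z:',r.as_matrix().T.round(3).tolist())
    if rot is not None:
        w=(r.inv()*rot).as_rotvec(degrees=True); print(' turn(tool)',w.round(2),'|',np.linalg.norm(w).round(1))
    if pos is not None:
        d=np.array(pos)-p; print(' shift world',d.round(1),'tool',r.inv().apply(d).round(1),'in target axes',None if rot is None else rot.inv().apply(d).round(1))
E
python3 - <<'E'
from h import *
plan([577,120,100],tilt(45)); plan([577,120,100],tilt(45,flip=True))
M={n:camera_model(n) for n in("top","scene")}
p,d=load("top");C=cloud(M["top"],d)
hsv=cv2.cvtColor(p,cv2.COLOR_BGR2HSV)
pk=(hsv[...,0]>140)&(hsv[...,1]>80)&(C[...,2]>25)
n,l,st,ce=cv2.connectedComponentsWithStats(pk.astype(np.uint8))
for i in range(1,n):
    if st[i,4]>200: print('pink',ce[i].round(),C[l==i].min(0).round(),C[l==i].max(0).round())
for n in M:
    p,d=load(n);C=cloud(M[n],d)
    e=(C[...,1]<-180)&(C[...,1]>-700)&(C[...,0]>200)&(C[...,0]<900)&(C[...,2]>60)
    print(n,'engine',np.percentile(C[e],[0.5,99.5],axis=0).round())
E
```

```text
t 0.1 tcp [ 164.1 -602.7  204.9] F [ 0.1  0.1 -0.6] w 1.002 q [ 1.26  0.42 -0.01  1.61  0.    1.11 -0.05]
 axes x,y,z: [[-0.0, 0.001, -1.0], [0.263, -0.965, -0.001], [-0.965, -0.263, 0.0]]
 turn(tool) [-70.65 -38.34  29.32] | 85.6
 shift world [ 412.9  722.7 -104.9] tool [ 105.5 -588.8 -588.3] in target axes [-436.9  412.9 -585.2]
t 0.1 tcp [ 164.1 -602.7  204.9] F [ 0.1  0.1 -0.6] w 1.002 q [ 1.26  0.42 -0.01  1.61  0.    1.11 -0.05]
 axes x,y,z: [[-0.0, 0.001, -1.0], [0.263, -0.965, -0.001], [-0.965, -0.263, 0.0]]
 turn(tool) [99.09 31.43 41.08] | 111.8
 shift world [ 412.9  722.7 -104.9] tool [ 105.5 -588.8 -588.3] in target axes [-436.9 -412.9  585.2]
pink [159. 184.] [370. 134.  25.] [ 640.  548. 1134.]
pink [317. 246.] [362.   3.  32.] [ 477.  138. 1134.]
pink [260. 291.] [252. 134.  26.] [ 370.  283. 1134.]
top engine [[ 351. -442.   69.]
 [ 621. -182.  436.]]
scene engine [[ 387. -494.   68.]
 [ 628. -187.  437.]]
```

```bash
python3 -m inch '[[-40,0,0,0,0,0],[-40,0,0,0,0,0],[-40,0,0,0,0,0],[-40,0,0,0,0,0],[-40,0,0,0,0,0]]'; python3 -m inch '[[-40,0,0,0,0,0],[-40,0,0,0,0,0],[-30,0,0,0,0,0],[0,0,0,0,0,0]]'; python3 -c "
from h import *
plan()"
```

```text
time_s: 0.52
tcp_pos: [164.0, -602.5, 407.3]
ee_rot: [-0.701, -0.094, 0.701, -0.094]
force: [-0.3, 0.1, -0.0]
gripper_width: 1.002
time_s: 0.85
tcp_pos: [164.3, -603.5, 521.4]
ee_rot: [0.701, 0.091, -0.7, 0.096]
force: [-0.1, -0.1, -0.1]
gripper_width: 1.003
t 0.85 tcp [ 164.3 -603.5  521.4] F [-0.1 -0.1 -0.1] w 1.003 q [ 1.25  0.33  0.    1.05 -0.    1.76 -0.05]
 axes x,y,z: [[0.002, -0.007, -1.0], [0.263, -0.965, 0.007], [-0.965, -0.263, -0.0]]
```

```bash
python3 -m inch '[[0,-1.4,-41,-3.75,0,0],[0,-1.4,-41,-3.75,0,0],[0,-1.4,-41,-3.75,0,0],[0,-1.4,-41,-3.75,0,0],[0,-1.4,-41,-3.75,0,0]]' 0.38 20; python3 -m inch '[[0,-1.4,-41,-3.75,0,0],[0,-1.4,-41,-3.75,0,0],[0,-1.4,-41,-3.75,0,0],[0,-1.4,-41,-3.75,0,0],[0,-1.4,-41,-3.75,0,0]]'; python3 -c "
from h import *
plan()"
```

```text
time_s: 1.27
tcp_pos: [351.4, -516.8, 514.7]
ee_rot: [-0.676, -0.208, 0.676, -0.207]
force: [-0.6, -0.3, 0.1]
gripper_width: 0.682
time_s: 1.68
tcp_pos: [499.3, -375.8, 514.7]
ee_rot: [-0.633, -0.315, 0.633, -0.315]
force: [0.3, -1.4, -1.0]
gripper_width: 0.384
t 1.68 tcp [ 499.3 -375.8  514.7] F [ 0.3 -1.4 -1. ] w 0.384 q [ 0.77  0.34 -0.26  1.05  0.09  1.76 -0.11]
 axes x,y,z: [[-0.001, 0.001, -1.0], [0.798, -0.603, -0.001], [-0.603, -0.798, -0.0]]
```

```bash
python3 -m inch '[[0,-1.4,-41,-3.75,0,0],[0,-1.4,-41,-3.75,0,0],[0,-1.4,-41,-3.75,0,0],[0,-1.4,-41,-3.75,0,0],[0,-1.4,-41,-3.75,0,0]]'; python3 -m inch '[[0,-1.4,-41,-3.75,0,0],[0,-1.4,-41,-3.75,0,0],[0,-1.4,-41,-3.75,0,0],[0,-1.4,-41,-3.75,0,0],[0,-1.4,-41,-3.75,0,0]]'; python3 -c "
from h import *
plan([577,115,150],tilt(45))"
```

```text
time_s: 2.1
tcp_pos: [594.1, -194.9, 514.7]
ee_rot: [-0.573, -0.414, 0.574, -0.414]
force: [0.7, -0.6, -0.5]
gripper_width: 0.378
time_s: 2.52
tcp_pos: [625.7, 6.9, 514.7]
ee_rot: [0.498, 0.502, -0.498, 0.501]
force: [-0.3, 0.1, -1.4]
gripper_width: 0.379
t 2.52 tcp [625.7   6.9 514.7] F [-0.3  0.1 -1.4] w 0.379 q [ 0.27  0.37 -0.52  1.04  0.18  1.77 -0.18]
 axes x,y,z: [[-0.001, 0.0, -1.0], [1.0, 0.007, -0.001], [0.007, -1.0, -0.0]]
 turn(tool) [  0.41 -45.01  -0.1 ] | 45.0
 shift world [ -48.7  108.1 -364.7] tool [ 364.8  -47.5 -108.4] in target axes [ 181.5  -48.7 -334.3]
```

```bash
python3 -m inch '[[0,0,-30,0,0,0],[0,0,-30,0,0,0],[0,-20,-20,0,0,0],[0,0,0,0,0,0]]'; python3 - <<'E'
from h import *
m=camera_model("wrist");p,d=read_camera("wrist");cv2.imwrite("pics/w1.png",p);np.savez("wrist0.npz",p=p,d=d)
import pickle;pickle.dump(m,open("w1.pkl","wb"))
plan()
E
```

```text
time_s: 2.85
tcp_pos: [602.8, 90.2, 515.8]
ee_rot: [0.498, 0.503, -0.497, 0.502]
force: [0.6, 0.4, 0.6]
gripper_width: 0.381
t 2.9 tcp [604.   87.4 515.9] F [ 0.4 -0.9  0.6] w 0.38 q [ 0.17  0.34 -0.55  1.09  0.18  1.76 -0.31]
 axes x,y,z: [[0.0, 0.0, -1.0], [1.0, 0.008, 0.0], [0.008, -1.0, -0.0]]
```

View pics/w1.png

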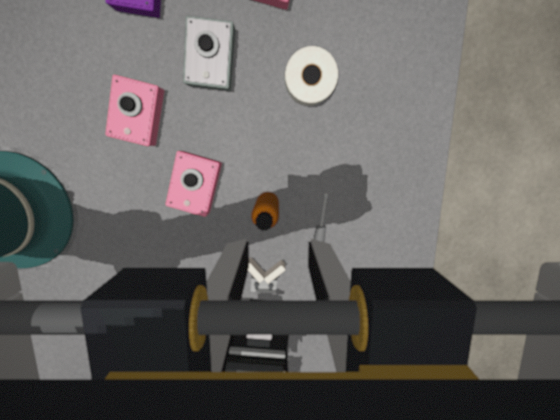

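```bash
python3 - <<'E'
from h import *
import pickle
from scipy.optimize import least_squares
m=pickle.load(open("w1.pkl","rb"));p,d=load("wrist");C=cloud(m,d)
near=(np.hypot(C[...,0]-577,C[...,1]-28)<60)
s=near&(C[...,2]>15)&(C[...,2]<125);P=C[s]
print('bottle',least_squares(lambda q:np.hypot(P[:,0]-q[0],P[:,1]-q[1])-26,[575,28],loss='soft_l1',f_scale=2).x,s.sum())
c=near&(C[...,2]>180);print('cap',C[c].mean(0),c.sum())
s=(abs(C[...,0]-463)<40)&(abs(C[...,1]-336)<40)&(C[...,2]>56)&(p.max(-1)<60);print('btn',C[s].mean(0),s.sum())
print('bench',np.median(C[150:200,240:280,2]))
def vfit(C,p,name):
    w=(p.min(-1)>150)&(C[...,2]>28)&(C[...,2]<50)&(abs(C[...,0]-575)<60)&(C[...,1]>-152)&(C[...,1]<-95)
    Q=C[w][:,:2]
    # 2 jaws centrelines (V): |.| model: corner c, axis angle a ; centreline distance
    def res(q):
        c=q[:2];a=q[2];e=np.array([np.cos(a),np.sin(a)]);n=np.array([-e[1],e[0]])
        t=(Q-c)@e; s=abs((Q-c)@n); return (s-t)/np.sqrt(2)
    r=least_squares(res,[575,-148,np.pi/2],loss='soft_l1',f_scale=3)
    c=r.x[:2];a=r.x[2];e=np.array([np.cos(a),np.sin(a)]); rr=res(r.x)
    th=np.percentile(abs(rr),95)*1.05
    print(name,'centreline corner',c,'axis deg',np.degrees(a),'half thick',th,'n',len(Q),'seat',c+e*(37+th*np.sqrt(2)))
vfit(C,p,'wrist')
p,d=load('top');vfit(cloud(camera_model('top'),d),p,'top')
p,d=load('scene');vfit(cloud(camera_model('scene'),d),p,'scene')
E
```

```text
bottle [579.58348972  27.14881089] 203
cap [582.3679893   61.2669318  418.74555034] 591
btn [465.95040279 334.31642406  63.41486543] 162
bench 0.287492583310793
wrist centreline corner [ 570.93238876 -151.24946973] axis deg 83.71029106247329 half thick 12.474265660703512 n 283 seat [576.9186564  -96.93709907]
top centreline corner [ 570.36933643 -151.24213184] axis deg 85.49164551308641 half thick 6.638038808972947 n 211 seat [ 574.01560897 -104.99805601]
scene centreline corner [ 574.19077282 -148.57326963] axis deg 86.71064847717439 half thick 12.038995352547989 n 264 seat [577.29068614 -94.63656661]
```

```bash
python3 -m inch '[[36,-5,-14,0,0,0],[36,-5,-14,0,0,0],[36,-5,-14,0,0,0],[36,-5,-14,0,0,0],[36,-5,-6,0,0,0]]'; python3 -m inch '[[40,0,0,0,-5,0],[20,0,0,0,-6,0],[10,0,0,0,-6,0],[0,0,0,0,-7,0],[0,0,0,0,-7,0]]';python3 -m inch '[[0,0,0,0,-7,0],[0,0,0,0,-7,0],[0,0,0,0,0,0]]'; python3 -c "
from h import *
plan([579,110,40],tilt(45))"
```

```text
time_s: 3.32
tcp_pos: [579.4, 147.5, 333.6]
ee_rot: [0.499, 0.501, -0.499, 0.501]
force: [1.8, 0.5, -0.4]
gripper_width: 0.381
time_s: 3.73
tcp_pos: [580.6, 142.1, 265.9]
ee_rot: [0.346, 0.346, -0.616, 0.618]
force: [-0.8, -0.7, 0.8]
gripper_width: 0.376
time_s: 3.98
tcp_pos: [578.6, 145.6, 262.1]
ee_rot: [0.264, 0.271, -0.652, 0.657]
force: [-0.4, 0.6, -0.8]
gripper_width: 0.38
t 3.98 tcp [578.6 145.6 262.1] F [-0.4  0.6 -0.8] w 0.38 q [-0.35  0.61 -0.42  1.45  0.78  1.74 -0.88]
 axes x,y,z: [[0.002, -0.714, -0.7], [1.0, 0.009, -0.006], [0.011, -0.7, 0.714]]
 turn(tool) [ 0.64  0.54 -0.13] | 0.8
 shift world [   0.4  -35.6 -222.1] tool [ 181.     1.4 -133.6] in target axes [ 182.2    0.4 -131.8]
```

```bash
python3 -m inch '[[30,0,-22,0,0,0],[30,0,-22,0,0,0],[30,0,-22,0,0,0],[30,0,-22,0,0,0],[30,0,-22,0,0,0]]'; python3 -m inch '[[20,0,-15,0,0,0],[10,1,-8,0.6,0,0],[0,0,0,0,0,0]]'; python3 - <<'E'
from h import *
plan([578.5,85,14],tilt(45))
for n in ("scene","wrist"):
    p,d=read_camera(n);cv2.imwrite(f"pics/{n}2.png",p)
E
```

```text
time_s: 4.4
tcp_pos: [580.3, 113.5, 80.1]
ee_rot: [0.271, 0.271, -0.652, 0.654]
force: [-0.2, 0.2, -0.3]
gripper_width: 0.382
time_s: 4.65
tcp_pos: [580.5, 108.2, 42.2]
ee_rot: [-0.272, -0.268, 0.655, -0.652]
force: [0.5, 0.4, -0.4]
gripper_width: 0.379
t 4.65 tcp [580.5 108.2  42.2] F [ 0.5  0.4 -0.4] w 0.379 q [-0.33  0.85 -0.36  1.6   0.87  1.44 -1.11]
 axes x,y,z: [[-0.001, -0.708, -0.706], [1.0, -0.006, 0.005], [-0.007, -0.706, 0.708]]
 turn(tool) [-0.43  0.08  0.04] | 0.4
 shift world [ -2.  -23.2 -28.2] tool [36.3 -2.  -3.5] in target axes [36.3 -2.  -3.5]
```

View pics/scene2.png

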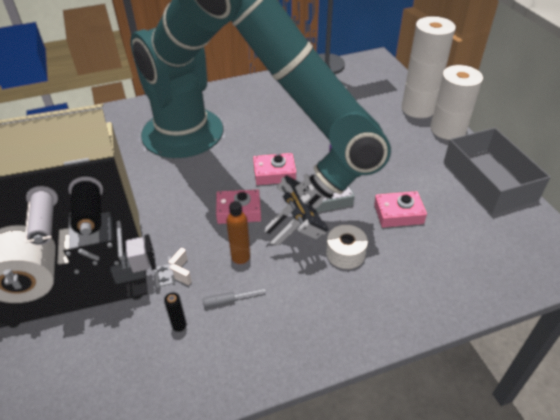

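View pics/wrist2.png

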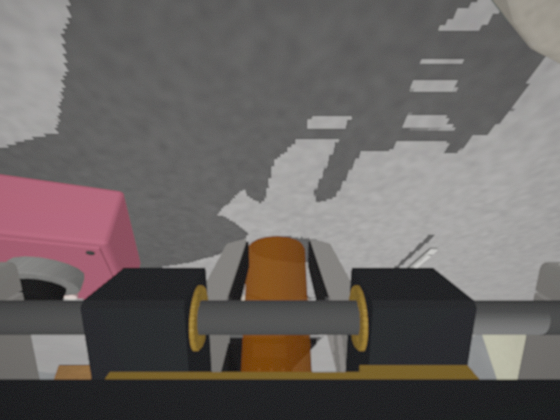

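```bash
python3 -m inch '[[15,-1,-1,0,0,0],[15,-0.5,-1,0,0,0],[6,0,-1,0,0,0],[4,0,4,0,0,0],[4,0,4,0,0,0]]'; python3 -m inch '[[5,0,5,0,0,0],[5,0,5,0,0,0],[3,0,3,0,0,0],[3,0,3,0,0,0],[3,0,3,0,0,0]]'; python3 - <<'E'
from h import *
plan([578,40,14],tilt(45))
for n in ("scene","top"):
    p,d=read_camera(n);cv2.imwrite(f"pics/{n}3.png",cv2.resize(p[100:300,160:440],None,fx=2.8,fy=2.8))
E
```

```text
time_s: 5.17
tcp_pos: [579.7, 74.7, 16.8]
ee_rot: [-0.273, -0.268, 0.653, -0.653]
force: [0.2, 0.3, 0.1]
gripper_width: 0.376
time_s: 5.58
tcp_pos: [579.7, 48.5, 16.9]
ee_rot: [-0.274, -0.268, 0.653, -0.653]
force: [-0.6, 3.8, 1.9]
gripper_width: 0.38
t 5.58 tcp [579.7  48.5  16.9] F [-0.6  3.8  1.9] w 0.38 q [-0.27  0.85 -0.33  1.68  0.93  1.34 -1.11]
 axes x,y,z: [[0.003, -0.707, -0.708], [1.0, -0.003, 0.008], [-0.008, -0.708, 0.707]]
 turn(tool) [-0.44 -0.04 -0.18] | 0.5
 shift world [-1.7 -8.5 -2.9] tool [ 8.  -1.7  3.9] in target axes [ 8.  -1.7  3.9]
```

View pics/scene3.png

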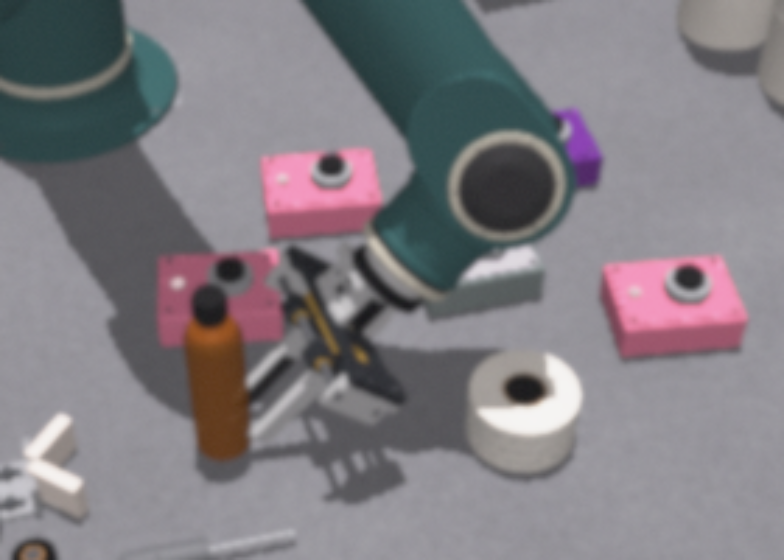

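```bash
for i in 1; do python3 -m inch '[[4,-0.2,4,0,0,0],[4,-0.2,4,0,0,0],[4,-0.2,4,0,0,0],[4,-0.2,4,0,0,0],[4,-0.2,4,0,0,0]]'; done; python3 -m inch '[[4,-0.2,4,0,0,0],[4,-0.2,4,0,0,0],[4,-0.2,4,0,0,0],[4,-0.2,4,0,0,0],[4,-0.2,4,0,0,0]]'; python3 - <<'E'
from h import *
plan()
for n in ("scene",):
    p,d=read_camera(n);cv2.imwrite(f"pics/{n}4.png",cv2.resize(p[100:350,100:380],None,fx=2.4,fy=2.4))
E
```

```text
time_s: 6.1
tcp_pos: [578.5, 19.5, 16.8]
ee_rot: [-0.273, -0.268, 0.653, -0.653]
force: [0.5, 3.3, 1.3]
gripper_width: 0.382
time_s: 6.52
tcp_pos: [577.4, -8.7, 16.8]
ee_rot: [-0.273, -0.268, 0.653, -0.653]
force: [-0.4, 3.2, 1.6]
gripper_width: 0.376
t 6.52 tcp [577.4  -8.7  16.8] F [-0.4  3.2  1.6] w 0.376 q [-0.2   0.81 -0.31  1.75  0.97  1.27 -1.09]
 axes x,y,z: [[0.003, -0.707, -0.707], [1.0, -0.003, 0.007], [-0.008, -0.707, 0.707]]
```

View pics/scene4.png

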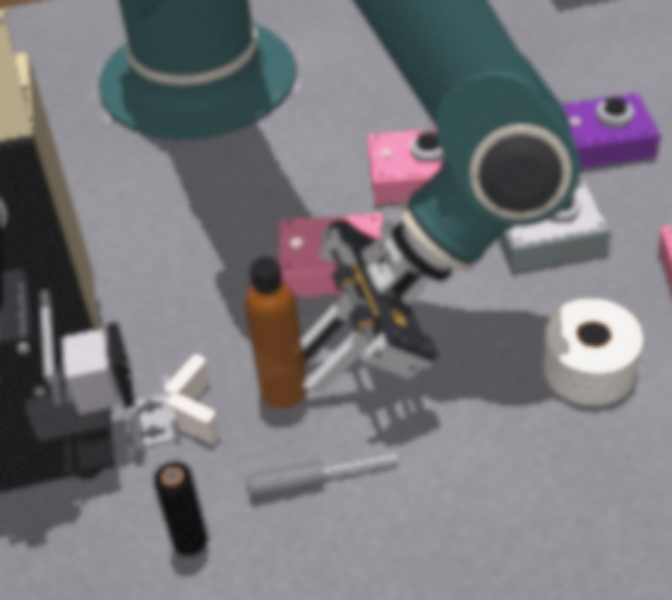

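```bash
python3 -m inch '[[4,-0.2,4,0,0,0],[4,-0.2,4,0,0,0],[4,-0.2,4,0,0,0],[4,-0.2,4,0,0,0],[4,-0.2,4,0,0,0]]'; python3 -m inch '[[4,-0.1,4,0,0,0],[4,-0.1,4,0,0,0],[4,0,4,0,0,0],[3,0,3,0,0,0],[2,0,2,0,0,0]]'; python3 -m inch '[[2,0,2,0,0,0],[2,0,2,0,0,0],[2,0,2,0,0,0]]'; python3 - <<'E'
from h import *
plan()
p,d=read_camera("scene");cv2.imwrite(f"pics/scene5.png",cv2.resize(p[190:350,100:320],None,fx=3,fy=3))
p,d=read_camera("top");cv2.imwrite(f"pics/top5.png",cv2.resize(p[110:260,280:480],None,fx=3.5,fy=3.5))
E
```

```text
time_s: 6.98
tcp_pos: [576.3, -37.0, 16.8]
ee_rot: [-0.273, -0.268, 0.653, -0.653]
force: [-0.5, 3.1, 1.5]
gripper_width: 0.378
time_s: 7.4
tcp_pos: [575.9, -61.2, 16.8]
ee_rot: [-0.273, -0.268, 0.654, -0.653]
force: [0.8, 3.7, 1.3]
gripper_width: 0.38
time_s: 7.65
tcp_pos: [576.0, -68.9, 16.7]
ee_rot: [-0.273, -0.268, 0.653, -0.653]
force: [0.0, 2.7, 1.1]
gripper_width: 0.38
t 7.65 tcp [576.  -68.9  16.7] F [0.  2.7 1.1] w 0.38 q [-0.12  0.78 -0.27  1.81  1.02  1.21 -1.06]
 axes x,y,z: [[0.003, -0.707, -0.707], [1.0, -0.003, 0.007], [-0.007, -0.707, 0.707]]
```

View pics/scene5.png

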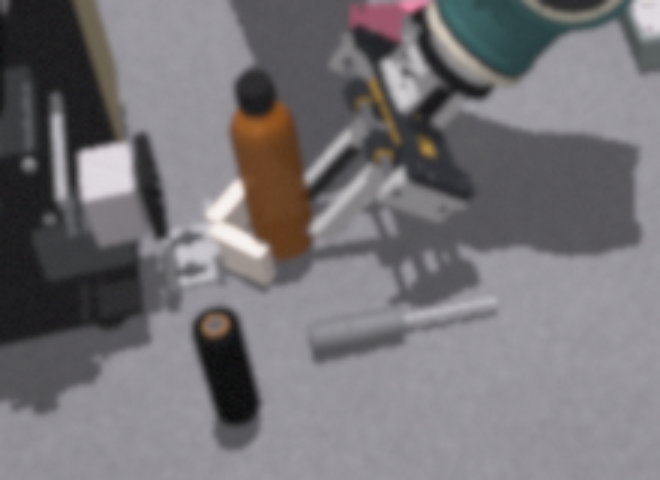

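View pics/top5.png

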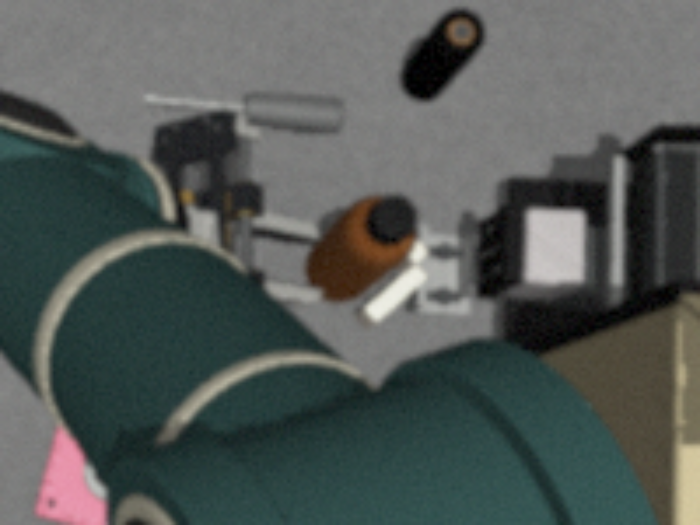

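```bash
python3 -m inch '[[1.5,0,1.5,0,0,0],[1.5,0,1.5,0,0,0],[1.5,0,1.5,0,0,0],[0,0,0,0,0,0]]';  python3 -m inch '[[1,0,1,0,0,0],[1,0,1,0,0,0],[0,0,0,0,0,0]]'; python3 -m inch '[[1,0,1,0,0,0],[1,0,1,0,0,0],[0,0,0,0,0,0]]'
```

```text
time_s: 8.08
tcp_pos: [576.0, -75.8, 16.8]
ee_rot: [-0.273, -0.268, 0.654, -0.653]
force: [0.3, 2.0, 0.5]
gripper_width: 0.38
time_s: 8.33
tcp_pos: [576.0, -78.4, 16.8]
ee_rot: [-0.273, -0.268, 0.653, -0.653]
force: [-0.3, 2.9, 0.8]
gripper_width: 0.382
time_s: 8.58
tcp_pos: [575.9, -81.3, 16.8]
ee_rot: [-0.273, -0.268, 0.653, -0.653]
force: [0.3, 2.4, 0.8]
gripper_width: 0.382
```

```bash
python3 -m inch '[[1,0,1,0,0,0],[1,0,1,0,0,0],[0,0,0,0,0,0]]';  python3 -m inch '[[0.7,0,0.7,0,0,0],[0.7,0,0.7,0,0,0],[0,0,0,0,0,0]]'; python3 - <<'E'
from h import *
plan()
p,d=read_camera("scene");cv2.imwrite(f"pics/scene6.png",cv2.resize(p[190:350,100:320],None,fx=3,fy=3))
p,d=read_camera("top");cv2.imwrite(f"pics/top6.png",cv2.resize(p[140:230,340:460],None,fx=6,fy=6))
C=cloud(camera_model("top"),d); s=(C[...,2]>180)&(C[...,2]<200)&(abs(C[...,0]-577)<30)&(abs(C[...,1]+95)<40);print(s.sum(),C[s].mean(0))
E
```

```text
time_s: 8.83
tcp_pos: [576.2, -82.2, 16.6]
ee_rot: [0.274, 0.269, -0.653, 0.653]
force: [-1.6, 11.5, 3.8]
gripper_width: 0.383
time_s: 9.08
tcp_pos: [576.4, -82.6, 16.5]
ee_rot: [0.275, 0.269, -0.652, 0.654]
force: [-1.8, 20.5, 7.2]
gripper_width: 0.379
t 9.08 tcp [576.4 -82.6  16.5] F [-1.8 20.5  7.2] w 0.379 q [-0.11  0.78 -0.27  1.82  1.03  1.19 -1.06]
 axes x,y,z: [[0.005, -0.704, -0.71], [1.0, -0.001, 0.008], [-0.006, -0.71, 0.704]]
141 [ 574.19522652 -104.31028377  188.4204263 ]
```

View pics/scene6.png

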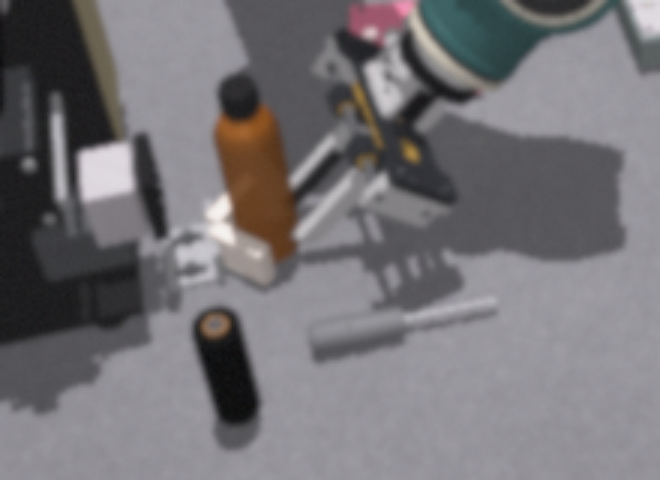

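View pics/top6.png

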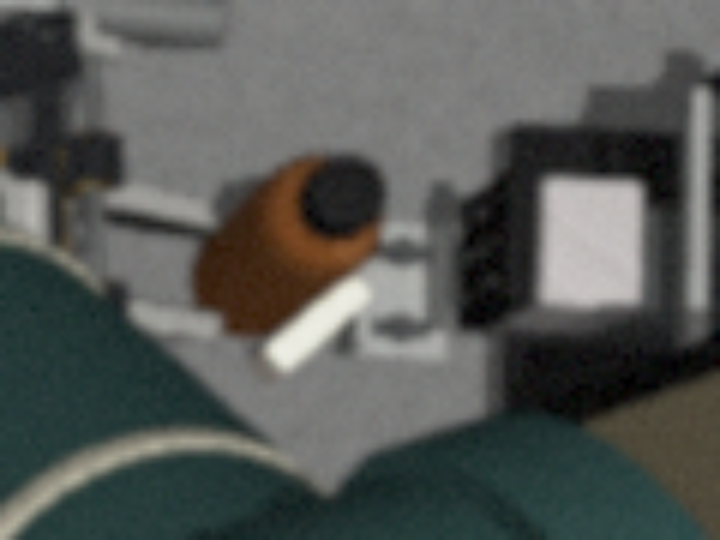

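```bash
python3 -m inch '[[-2,0,-2,0,0,0],[-3,0,-3,0,0,0],[-6,0,-6,0,0,0],[-10,0,-10,0,0,0],[-15,0,-15,0,0,0]]';  python3 -m inch '[[-20,0,-20,0,0,0],[-28,0,-8,0,0,0],[-35,0,0,0,0,0],[-35,0,0,0,0,0],[-35,0,0,0,0,0]]' 0 20;  python3 - <<'E'
from h import *
plan([465,335,150],tilt(0))
p,d=read_camera("scene");cv2.imwrite(f"pics/scene7.png",cv2.resize(p[150:350,100:380],None,fx=2.8,fy=2.8))
p,d=read_camera("top");cv2.imwrite(f"pics/top7.png",cv2.resize(p[140:230,340:460],None,fx=6,fy=6))
C=cloud(camera_model("top"),d); s=(C[...,2]>180)&(C[...,2]<200)&(abs(C[...,0]-577)<30)&(abs(C[...,1]+95)<40);print(s.sum(),C[s].mean(0))
E
```

```text
time_s: 9.6
tcp_pos: [575.8, -35.2, 16.9]
ee_rot: [-0.273, -0.267, 0.654, -0.653]
force: [0.3, 0.2, -0.0]
gripper_width: 0.378
time_s: 10.02
tcp_pos: [575.2, 95.4, 106.1]
ee_rot: [-0.273, -0.268, 0.653, -0.653]
force: [0.7, -0.2, -0.9]
gripper_width: 0.065
t 10.02 tcp [575.2  95.4 106.1] F [ 0.7 -0.2 -0.9] w 0.065 q [-0.31  0.74 -0.38  1.63  0.85  1.48 -1.04]
 axes x,y,z: [[0.002, -0.707, -0.707], [1.0, -0.003, 0.006], [-0.006, -0.707, 0.707]]
 turn(tool) [-0.29 44.99 -0.27] | 45.0
 shift world [-110.2  239.6   43.9] tool [-200.7 -110.6 -137.7] in target axes [ -43.9 -110.2 -239.6]
142 [ 573.99419345 -104.27192016  188.49666687]
```

View pics/scene7.png

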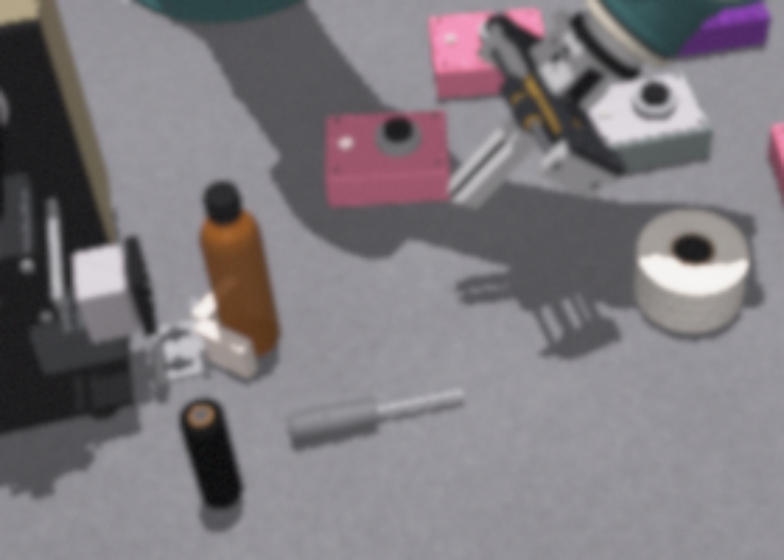

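View pics/top7.png

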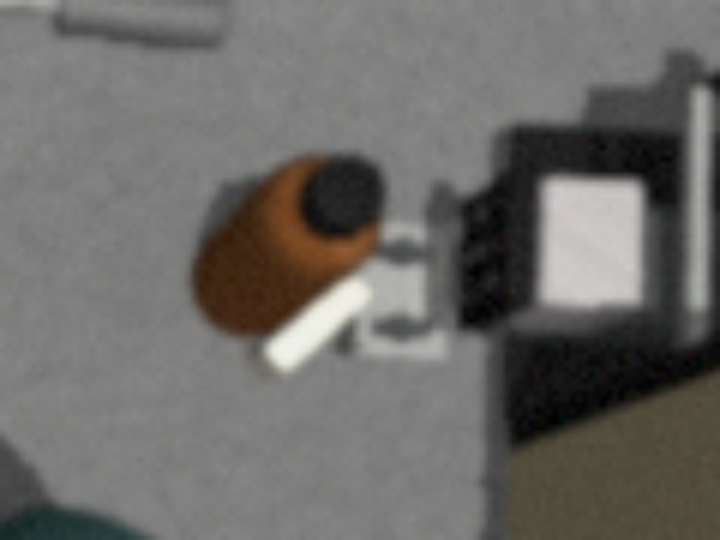

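```bash
python3 -m inch '[[-29,0,29,0,0,0],[-29,0,29,0,0,0],[0,0,0,0,7,0],[0,0,0,0,7,0],[0,0,0,0,7,0]]';  python3 -m inch '[[0,0,0,0,7,0],[0,0,0,0,7,0],[0,0,0,0,7,0],[0,0,0,0,3,0],[0,0,0,0,0,0]]';  python3 - <<'E'
from h import *
plan([465,335,150],tilt(0))
E
```

```text
time_s: 10.53
tcp_pos: [575.5, 94.8, 187.7]
ee_rot: [0.39, 0.384, -0.591, 0.593]
force: [0.0, -0.6, -0.4]
gripper_width: 0.006
time_s: 10.95
tcp_pos: [575.5, 89.6, 186.8]
ee_rot: [0.505, 0.496, -0.5, 0.499]
force: [0.8, -0.3, 0.6]
gripper_width: 0.008
t 10.95 tcp [575.5  89.6 186.8] F [ 0.8 -0.3  0.6] w 0.008 q [ 0.26  0.42 -0.6   1.73  0.26  1.07 -0.43]
 axes x,y,z: [[0.007, 0.002, -1.0], [1.0, -0.01, 0.007], [-0.01, -1.0, -0.002]]
 turn(tool) [-0.56 -0.12 -0.39] | 0.7
 shift world [-110.5  245.4  -36.8] tool [  36.6 -113.2 -244.3] in target axes [  36.8 -110.5 -245.4]
```

```bash
python3 -m inch '[[0,-20,-30,0,0,0],[0,-20,-30,0,0,0],[0,-20,-30,0,0,0],[0,-20,-30,0,0,0],[0,-20,-20,0,0,0]]'; python3 -m inch '[[0,-10,0,0,0,0],[0,0,0,0,0,0],[0,0,0,0,0,0]]';   python3 - <<'E'
from h import *
m=camera_model("wrist");p,d=read_camera("wrist");cv2.imwrite("pics/w8.png",p)
C=cloud(m,d)
s=(abs(C[...,0]-465)<50)&(abs(C[...,1]-336)<50)&(C[...,2]>56)&(C[...,2]<75)&(p.max(-1)<70)
v,u=np.nonzero(s);print('btn',C[s].mean(0),np.ptp(C[s],axis=0),s.sum(),u.mean(),v.mean())
plan([465,335,150],tilt(0))
E
```

```text
time_s: 11.37
tcp_pos: [473.5, 236.8, 186.1]
ee_rot: [0.501, 0.498, -0.499, 0.502]
force: [0.7, 1.0, 0.1]
gripper_width: 0.005
time_s: 11.62
tcp_pos: [465.6, 233.5, 186.2]
ee_rot: [0.502, 0.497, -0.499, 0.502]
force: [0.3, -1.3, -0.4]
gripper_width: 0.007
btn [464.63826293 336.29824033  63.58612061] [25.76803719 26.14755104  4.99870238] 736 275.9157608695652 100.02445652173913
t 11.67 tcp [466.2 233.1 186.2] F [-0.3 -0.2  0.3] w 0.006 q [ 0.05  0.32 -0.68  1.88  0.24  1.02 -0.74]
 axes x,y,z: [[0.007, -0.001, -1.0], [1.0, -0.004, 0.007], [-0.004, -1.0, 0.001]]
 turn(tool) [-0.22  0.06 -0.41] | 0.5
 shift world [ -1.2 101.9 -36.2] tool [  36.1   -1.9 -102. ] in target axes [  36.2   -1.2 -101.9]
```

View pics/w8.png

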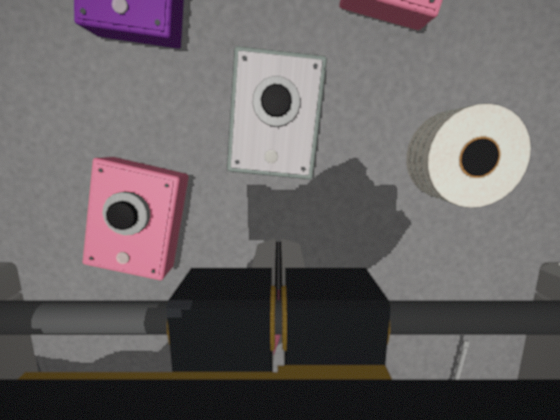

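The close view shows the grey box with its black button at (276,100). The pink box is at (122,215), the purple one at (120,5) and the label roll at (480,157). The grey box is the right one.

```bash
python3 -m inch '[[20,-0.5,-35,0,0,0],[30,-0.5,-35,0,0,0],[25,-0.8,-33,0,0,-0.4],[20,0,0,0,0,0],[0,0,0,0,0,0]]'; python3 - <<'E'
from h import *
plan([464.6,336.3,65],tilt(0))
p,d=read_camera("scene");cv2.imwrite(f"pics/scene9.png",cv2.resize(p[120:320,240:460],None,fx=3,fy=3))
E
```

```text
time_s: 12.08
tcp_pos: [463.6, 332.7, 90.1]
ee_rot: [-0.499, -0.5, 0.503, -0.499]
force: [-0.2, -1.3, -1.0]
gripper_width: 0.007
t 12.08 tcp [463.6 332.7  90.1] F [-0.2 -1.3 -1. ] w 0.007 q [-0.19  0.54 -0.63  1.83  0.39  0.91 -1.  ]
 axes x,y,z: [[-0.005, -0.003, -1.0], [1.0, -0.002, -0.005], [-0.002, -1.0, 0.003]]
 turn(tool) [-0.14  0.16  0.28] | 0.3
 shift world [  1.    3.6 -25.1] tool [25.1  1.1 -3.7] in target axes [25.1  1.  -3.6]
```

View pics/scene9.png

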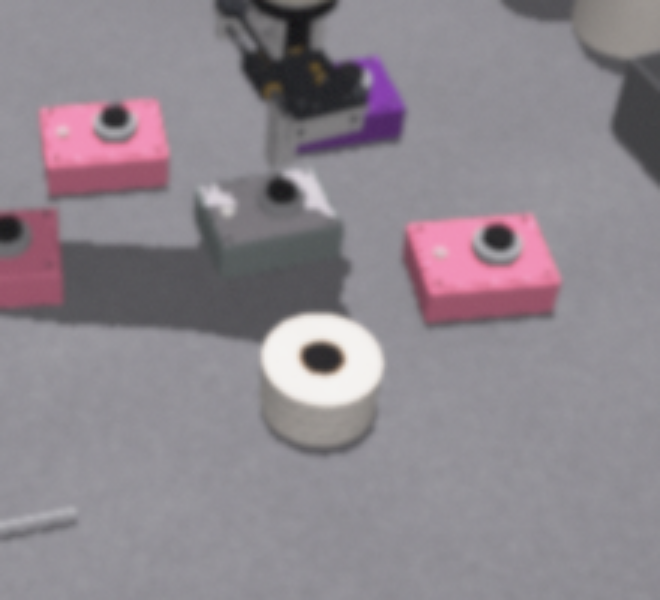

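```bash
python3 -m inch '[[8,1,-3,0,0,0],[8,0,0,0,0,0],[6,0,0,0,0,0],[2,0,0,0,0,0],[0,0,0,0,0,0]]'; python3 -m inch '[[1.5,0,0,0,0,0],[1.5,0,0,0,0,0],[0,0,0,0,0,0]]'; python3 -m inch '[[1.5,0,0,0,0,0],[1.5,0,0,0,0,0],[0,0,0,0,0,0]]'; python3 -m inch '[[1.5,0,0,0,0,0],[0,0,0,0,0,0]]'
```

```text
time_s: 12.55
tcp_pos: [466.1, 335.6, 70.1]
ee_rot: [0.501, 0.499, -0.501, 0.499]
force: [-0.4, -0.2, 0.5]
gripper_width: 0.007
time_s: 12.8
tcp_pos: [466.0, 336.1, 67.3]
ee_rot: [0.501, 0.499, -0.501, 0.499]
force: [-0.8, 0.2, 0.0]
gripper_width: 0.006
time_s: 13.05
tcp_pos: [465.9, 336.1, 64.0]
ee_rot: [0.501, 0.499, -0.501, 0.499]
force: [-0.8, 0.9, -0.4]
gripper_width: 0.006
time_s: 13.22
tcp_pos: [465.9, 336.2, 62.6]
ee_rot: [0.501, 0.499, -0.501, 0.499]
force: [-0.8, 0.2, 2.3]
gripper_width: 0.004
```

```bash
python3 -m inch '[[1.5,0,0,0,0,0],[1.5,0,0,0,0,0],[0,0,0,0,0,0]]'; python3 -m inch '[[1.5,0,0,0,0,0],[1,0,0,0,0,0],[0,0,0,0,0,0]]'; python3 -m inch '[[1,0,0,0,0,0],[1,0,0,0,0,0],[0,0,0,0,0,0]]'
```

```text
time_s: 13.47
tcp_pos: [466.0, 336.2, 59.7]
ee_rot: [0.501, 0.499, -0.501, 0.499]
force: [-0.3, 0.3, 3.5]
gripper_width: 0.004
time_s: 13.72
tcp_pos: [466.0, 336.3, 57.7]
ee_rot: [0.501, 0.499, -0.501, 0.499]
force: [-2.6, -2.6, 12.3]
gripper_width: 0.004
time_s: 13.97
tcp_pos: [466.2, 336.5, 57.1]
ee_rot: [0.501, 0.499, -0.5, 0.5]
force: [-10.6, -8.9, 39.4]
gripper_width: 0.007
```

```bash
python3 -m inch '[[-3,0,0,0,0,0],[-6,0,0,0,0,0],[-15,0,0,0,0,0],[-30,0,0,0,0,0],[-40,0,0,0,0,0]]'; python3 -m inch '[[-30,0,20,0,0,0],[0,0,30,0,0,0],[0,0,30,0,0,0],[0,0,20,0,0,0],[0,0,0,0,0,0]]'; python3 - <<'E'
from h import *
plan()
m=camera_model("wrist");p,d=read_camera("wrist");cv2.imwrite("pics/w10.png",p);C=cloud(m,d)
s=(abs(C[...,0]-465)<50)&(abs(C[...,1]-336)<50)&(C[...,2]>50)&(C[...,2]<75)&(p.max(-1)<70)
print('btn',C[s].mean(0),s.sum())
p,d=read_camera("scene");cv2.imwrite("pics/scene10.png",p)
p,d=read_camera("top");C=cloud(camera_model("top"),d); s=(C[...,2]>180)&(C[...,2]<200)&(abs(C[...,0]-577)<30)&(abs(C[...,1]+95)<40);print('cap',s.sum(),C[s].mean(0))
E
```

```text
time_s: 14.38
tcp_pos: [464.6, 335.2, 148.2]
ee_rot: [-0.499, -0.5, 0.502, -0.499]
force: [0.2, 0.8, 0.9]
gripper_width: 0.001
time_s: 14.8
tcp_pos: [466.2, 231.8, 179.1]
ee_rot: [-0.502, -0.497, 0.502, -0.499]
force: [0.7, -0.7, 0.5]
gripper_width: 0.007
t 14.8 tcp [466.2 231.8 179.1] F [ 0.7 -0.7  0.5] w 0.007 q [ 0.05  0.33 -0.68  1.88  0.25  1.02 -0.75]
 axes x,y,z: [[0.001, -0.002, -1.0], [1.0, -0.008, 0.001], [-0.008, -1.0, 0.002]]
btn [464.63189008 336.47212971  63.66083387] 779
cap 144 [ 574.14709546 -104.03514697  188.25943931]
```

View pics/scene10.png

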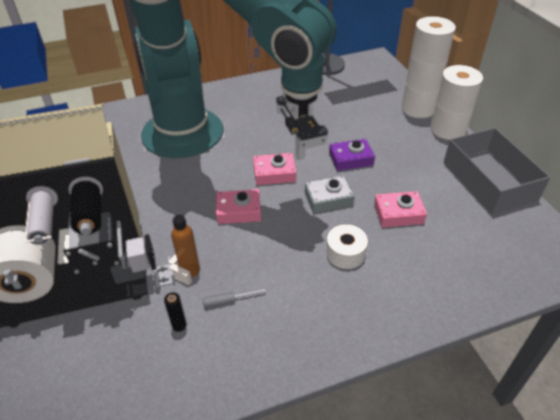

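View pics/w10.png

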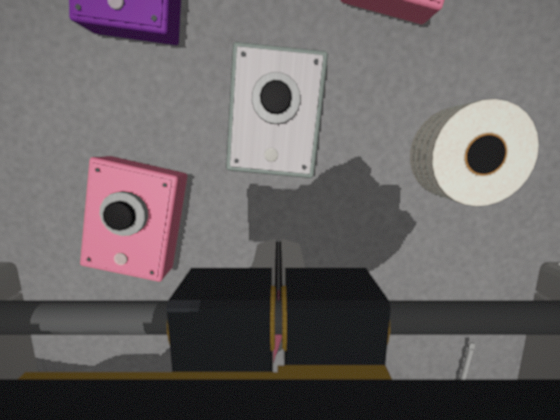

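```bash
python3 -c "
from workcell import *
print(close_job())"
```

```text
the job is handed in; nothing more can be done
None
```

I slid the bottle into the nest, pressed and released the start button, and handed the job in at about 15 s of the 67 s allowed. No verdict is reported back.

- **Pushing the bottle:** I tilted the tool back 45° and opened the fingers to about 36 mm, so they cradled the bottle roughly 20 mm above the bench. It slid along -y with about 3 N of force. It stopped suddenly at 20 N, with almost no sideways force, which means it was against both jaws.
- **Pressing the button:** I pressed the button on the grey box with the fingers shut. The tool met the button near 64 mm and bottomed out at about 57 mm, so it went through its 6 mm of travel. The push reached 39 N once it was at the bottom, far more than the 5 N needed. I then let go and moved clear.

**Last checks:**
- **Bottle:** It was upright, with its cap at (574.1, -104.0) mm in the top camera, unchanged after the press. That is about 2 mm from the seat as measured by the same camera.
- **Button:** It was back up at 63.7 mm, against 63.6 mm before the press.
- **Robot:** It was touching nothing.
- **Bystanders:** The ribbon roll, label roll and screwdriver looked unmoved in the pictures; I did not measure them again.
- **Camera disagreement:** The cameras differed by up to about 5 mm on the bottle at the start and about 3 mm on the seat. I therefore relied on contact force for the final seating.

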